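# Push the valve carrier home into the corner stop

## Robot

A 6-joint arm with a two-finger parallel gripper is mounted at the origin on the work surface. World frame = base frame: x ahead of the robot, y to its left, z up, the work surface at z = 0. Lengths are in m, angles in rad, forces in N, time in s.
With the tool pointing down it reaches from about 0.275 to 0.825 m from the base axis. Payload 4.9 kg.
Tool frame: the origin (TCP) lies on the centre line of the jaws, within the pads' length; the fingertips stand r.tcp_to_tips ahead of it and the grasp point (between the pads) lies 5 mm behind it (r.tcp_to_tips is the distance from the TCP to the fingertips, in m); x points along the fingers, z is the direction in which the jaws open and shut, and the axes are right-handed (so a half turn about x gives the same grasp; the last joint's range is limited). The gripper opens to 85 mm and grips with 20 to 120 N. Pads are 22 mm wide; open, the fingers measure 114 mm over their backs; the gripper's body (76 mm by 85 mm) begins 54 mm behind the grasp point. The pads swing forward as they close: fully open they stand 13 mm farther back than shut.
Start: joints at [1.074, 0.326, -0.193, 1.052, 0, 1.437], TCP at [0.195, 0.514, 0.245] pointing down, gripper open.
Joint ranges: [-2.65, 2.65], [-0.97, 1.79], [-1.3, 1.35], [-1.93, 2.1], [-1.47, 1.37], [-3.14, 3.14]. Speed limits (rad/s): [2.57, 2.57, 3.14, 3.14, 3.14, 3.14].

## Interface

Orientations are given as [roll, pitch, yaw] about the fixed x, y, z axes, in that order (R = Rz(yaw) Ry(pitch) Rx(roll)).
In Python, from cell import monitor, get_image, get_calibration, job, spotter, r gives the robot as it stands. The module is installed in compiled form; this text tells all that it offers.
- The arm moves only by the tool apply_moves, never from a script. Its argument "rows" is a list that holds one entry, the list of rows, each a list of 7 numbers: the shift along the world's x, y, z in mm, then the turn, a rotation vector about the world's x, y, z in rad, then the closure, from 0 (fully open) to 1 (shut). In form: [[[tx, ty, tz, rx, ry, rz, jaw], ...]]. A call has 1 to 8 rows; each row is the pose to reach, as a shift and turn from the pose measured when the call began; what a row does not reach only later rows make up. A row lasts 1/12 s, in which the tool goes at most 41.7 mm and 7.16 degrees, less where a joint would pass 70% of its speed; a pose out of reach is approached as far as the arm can. A call with a gripper value outside its range is refused whole. The fingers move at their own pace and stop on an object; the grip force is fixed at half the most. Time passes only in rows, so rows that repeat a pose let the fingers close. It gives the time, the measured TCP pose, the force and the opening at its end, in the units of the state.
- monitor.state(): the state, without advancing time (a new reading comes with each control period).
- get_image(name): name is "scene" or "side" or "wrist"; returns the picture (420x560x3 uint8, red, green, blue); there is no depth.
- get_calibration(name): a dict with "mtx" (3x3 intrinsics, pixels), "pose" (4x4, takes a point from camera to world coordinates); the wrist camera has in their place "T_tool_cam" (4x4, takes a point from camera to tool coordinates, whose origin is the TCP and whose axes are the tool frame's). Camera axes: x right, y down, z forward; pixel columns grow to the right and rows downward; lengths in m; the calibration is good to about 2 mm. The wrist camera is an equidistant fisheye: a pixel r from the principal point sees the ray r / f radians off the axis. A picture is of the moment at which its call begins: read the wrist's pose just before it. get_calibration takes no time and is no camera call.
- job.job_done(): hands the job in, once; it reports no verdict.
Trained networks look in the newest picture that a camera, given by its name, has taken for a name from the list of things; names that differ only in an ending like _2 or _b are one class to them, and where a whole thing is asked for, a point or a joint stands for the part that bears it (a point fixed in the world has none). Each returns a list of dicts, best first, with "p" (0 to 1); they miss things now and then, are a little off and sometimes report something else, mostly with a low value. They report only what shows in the picture. A call takes as long as a camera call.
- spotter.regions_of(camera, thing): "mask" (420x560 bool, what is visible of it) and "rect" ([left, top, right, bottom] in pixels, round what is visible of it).
The state is a dict: "time": time; "joint_positions": joint angles; "joint_velocities": joint speeds; "joint_torque": joint torques, N m; "tool_pos": TCP position; "orientation": TCP orientation; "contact_force": force on the tool from outside, world axes, zero at the start; "ft_torque": the same for the moment, N m; "grip_width": finger opening in m.
Only numpy, scipy, OpenCV 4.12 (cv2) and the standard library are available. Lean on these libraries where they do the work, as an engineer would, in place of code of your own. Each camera call takes 0.05 s, during which the arm holds its last target. There are 200 camera calls.

## Task

Push the blue block that carries the valve along the bench into the corner of the yellow stop, until two of its sides are flush against both rails, and leave it there. Push only on the block's sides: do not touch the valve or its hand wheel, do not lift or tip the block, and leave the jar, the brass adaptor and the spare valve top where they stand.

Things in the scene. Friction and masses are not known exactly. Their poses are not given: they have to be found in the camera images.
- carrier: Square blue block, 100 x 100 mm and 28 mm high, about 0.75 kg with its valve, loose on the bench. Origin at the centre of its underside; x and y are square to its sides, z up. It slides on the bench with friction (about 3 to 10 N to push). Its yaw at the start is within about 0.4 rad of the stop's.
- valve: Brass valve fixed upright on the middle of the blue block, with a side outlet towards its x and a silver six-lobed hand wheel with a blue hub, 44 mm across; everything lies within 27 mm of the middle and its top is 70 mm above the bench. Origin at its foot, on the middle of the block's top. Not to be touched.
- stop: Fixed yellow corner stop: two rails 20 mm thick, 30 mm high (bolt heads 5 mm more), square to each other. Origin on the bench at the centre of the block's home (white 100 mm square outline), z up. Inner faces: x = +50 mm (y from -170 to +70) and y = +50 mm (x from -170 to +50). The block starts 45 to 105 mm short of home along each axis, at -x, -y; those sides are open.
- paste: Bystander: round jar with a red lid, 56 mm across and 65 mm high, loose. Origin at the centre of its underside.
- adaptor: Bystander: round brass adaptor, 38 mm across the foot and 45 mm high, loose. Origin at the centre of its underside.
- spare: Bystander: spare valve top, brass foot 44 mm across with a silver hand wheel 52 mm across and a blue hub, 48 mm high, loose. Origin at the centre of its underside.

How it is judged:
At the end, for the whole second after the job is handed in: The blue block stands flat and at rest in the corner, within 3 mm of touching each rail and within 0.035 rad of square to them; the jar, adaptor and spare valve top are within 12 mm of where they stood (x of carrier in the frame of stop between -0.003 and 0.003 m and y of carrier in the frame of stop between -0.003 and 0.003 m and (angle between the x axis of carrier and the x axis of stop, either way round below 0.035 rad or angle between the x axis of carrier and the y axis of stop, either way round below 0.035 rad) and height (world z) of carrier below 0.003 m and angle between carrier's own z axis and vertical below 0.05 rad and linear speed of carrier below 0.01 m/s and distance of each of paste, adaptor, spare from where it was at the start of the episode below 0.012 m).
It fails at once if the block is lifted more than 6 mm or tipped (height (world z) of carrier above 0.006 m or angle between carrier's own z axis and vertical above 0.12 rad).
It fails at once if the robot touches the valve or its hand wheel (contact force between any of the fingers, the arm and valve above 0.5 N).
It fails at once if the jar, adaptor or spare valve top is moved more than 12 mm (distance of any of paste, adaptor, spare from where it was at the start of the episode above 0.012 m).
It also fails if it takes over 51 s, if anything falls off the work surface, if the arm or the gripper's body presses on something with over 40 N, if the wrist force passes 120 N, or if a joint passes its speed limit or range.

## Working session

There is one attempt and no reset: what is moved stays moved. The work goes in short steps, Python scripts to look and compute and a tool call to move; the robot and the scene stay as the last step left them, time stands still between calls to the robot, and variables do not carry over. Pictures are saved under pics/ and viewed, about 8 in all and at most 12, crops included, and the job is handed in when it is done.

Besides the shell and the picture viewer there is one more tool, called after "Request:" as a command line: name --argument value ..., lists and objects as JSON in quotes. apply_moves: Moves the arm, as the interface text tells. Its arguments: {"type":"object","properties":{"rows":{"type":"array","items":{"type":"array","items":{"type":"array","items":{"type":"number"}}}}},"required":["rows"]}

```bash
mkdir -p pics
python3 - <<'E'
from cell import *
import cv2
for n in ("scene","side"):
    im=get_image(n); cv2.imwrite(f"pics/{n}0.png",im[:,:,::-1]); c=get_calibration(n); print(n,c["mtx"].tolist(),c["pose"].round(4).tolist())
    for t in("carrier","valve","stop","paste","adaptor","spare"):
        print(t,[(round(d["p"],2),d["rect"]) for d in spotter.regions_of(n,t)][:2])
print(monitor.state(), r.tcp_to_tips)
E
```

```text
scene [[462.1894056348681, 0.0, 277.25397635099444], [0.0, 462.1894056348681, 203.54877136889655], [0.0, 0.0, 1.0]] [[0.5332, 0.4781, -0.6979, 1.2035], [0.846, -0.302, 0.4394, -0.3244], [-0.0007, -0.8247, -0.5655, 0.5437], [0.0, 0.0, 0.0, 1.0]]
carrier [(0.81, [218.7, 191.1, 290.5, 249.9])]
valve [(0.94, [241.8, 188.7, 266.6, 222.5]), (0.25, [219.0, 192.3, 289.8, 249.9])]
stop [(0.85, [163.2, 215.7, 349.3, 303.7])]
paste [(0.55, [142.1, 183.9, 173.5, 227.2])]
adaptor [(0.6, [154.7, 250.1, 175.0, 276.6])]
spare [(0.85, [355.4, 199.0, 380.7, 230.8])]
side [[382.49226262191803, 0.0, 283.97316116677155], [0.0, 382.49226262191803, 207.90451382081258], [0.0, 0.0, 1.0]] [[0.7749, -0.4533, 0.4405, 0.3007], [-0.632, -0.5632, 0.5323, -0.2419], [0.0068, -0.6909, -0.7229, 0.522], [0.0, 0.0, 0.0, 1.0]]
carrier [(0.98, [267.9, 221.3, 351.5, 296.0]), (0.38, [279.4, 148.9, 304.7, 180.5])]
valve [(0.86, [295.3, 226.8, 325.0, 259.9])]
stop [(0.62, [317.5, 178.7, 433.3, 351.4])]
paste [(0.92, [292.5, 346.7, 337.9, 405.4])]
adaptor [(0.92, [403.6, 313.0, 433.7, 349.5])]
spare [(0.94, [279.5, 147.8, 308.6, 182.4])]
{'time': 0.7, 'joint_positions': array([ 1.07379600e+00,  3.26168454e-01, -1.92601129e-01,  1.05201825e+00,
        3.22970264e-05,  1.43660119e+00]), 'joint_velocities': array([ 0.00035523,  0.00031861, -0.00184361,  0.00137952, -0.00090198,
        0.00012676]), 'joint_torque': array([ 4.53510975e-04, -4.43201280e+01,  2.62711108e+01,  9.55805226e-04,
        5.31157207e-05, -5.92273857e-07]), 'tool_pos': array([0.19517776, 0.51421673, 0.2452976 ]), 'orientation': array([1.17941976, 1.57076293, 2.38741089]), 'contact_force': array([-0.21596946, -0.00311233, -0.80733099]), 'ft_torque': array([ 0.01451572, -0.02789645,  0.00497504]), 'grip_width': 0.08533821011531827} 0.014
```

Run:
```python
import cv2
a=cv2.imread("pics/scene0.png")[170:320,130:400]; cv2.imwrite("pics/a.png",cv2.resize(a,None,fx=2.9,fy=2.9,interpolation=cv2.INTER_CUBIC))
a=cv2.imread("pics/side0.png")[140:410,250:450]; cv2.imwrite("pics/b.png",cv2.resize(a,None,fx=2.2,fy=2.2,interpolation=cv2.INTER_CUBIC))
```

```text
(no output)
```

View pics/a.png

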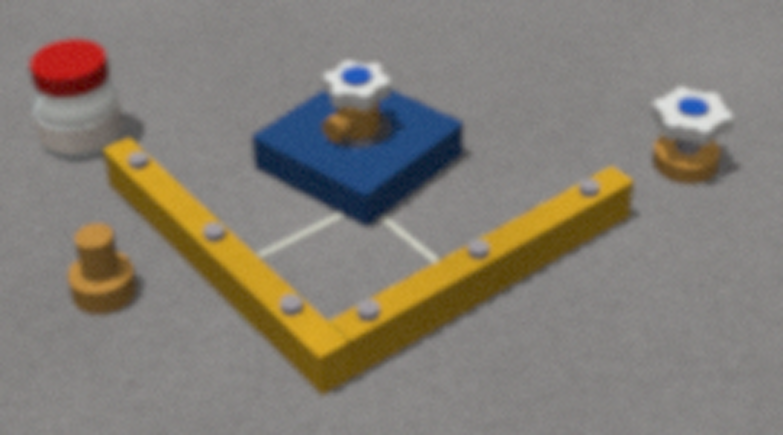

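View pics/b.png

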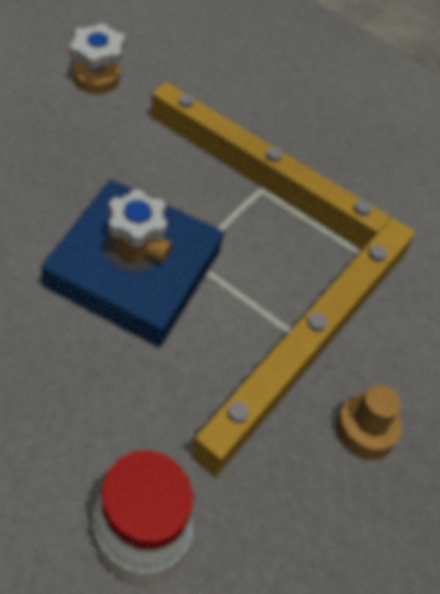

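```bash
cat > h.py <<'E'
import numpy as np, cv2
from scipy.optimize import least_squares
from cell import get_calibration
C={n:get_calibration(n) for n in("scene","side")}
def proj(n,P):
    c=C[n]; T=np.linalg.inv(c["pose"]); q=np.asarray(P)@T[:3,:3].T+T[:3,3]; q=q@c["mtx"].T
    return q[:,:2]/q[:,2:]
def W(p,L):
    L=np.asarray(L,float)/1000; c,s=np.cos(p[2]),np.sin(p[2])
    return np.c_[p[0]+c*L[:,0]-s*L[:,1],p[1]+s*L[:,0]+c*L[:,1],L[:,2]]
def fit(obs,p0):
    f=lambda p:np.concatenate([(proj(n,W(p,L))-px).ravel() for n,L,px in obs])
    r=least_squares(f,p0,loss="soft_l1"); return r.x,r.fun
def onplane(n,u,z):
    c=C[n]; d=c["pose"][:3,:3]@np.linalg.solve(c["mtx"],[u[0],u[1],1]); o=c["pose"][:3,3]
    return (o+d*(z-o[2])/d[2])[:2]
E
python3 - <<'E'
from h import *
A=lambda l:np.array(l)/2.9+[130,170]
B=lambda l:np.array(l)/2.2+[250,140]
S=[(70,70,30),(50,50,30),(50,-170,30),(70,-170,30),(-170,50,30),(-170,70,30)]
a=A([(324,357),(325,320),(130,138),(105,150),(612,167),(633,184)])
b=B([(412,233),(370,240),(195,440),(221,460),(152,97),(168,84)])
p0=[*onplane("scene",a[1],.03),0]
best=None
for y in np.arange(0,6.3,.5):
    x,f=fit([("scene",S,a),("side",S,b)],[p0[0],p0[1],y])
    if best is None or abs(f).sum()<abs(best[1]).sum(): best=(x,f)
s=best[0];print("stop",s,best[1].round(1))
K=[(50,-50,28),(50,50,28),(-50,50,28),(-50,-50,28)]
ka=A([(255,137),(370,195),(462,126)]);kb=B([(160,332),(222,238),(112,181),(43,268)])
k,f=fit([("scene",K[:3],ka),("side",K,kb)],[*onplane("side",kb.mean(0),.028),s[2]])
print("block",k,f.round(1))
R=np.array([[np.cos(s[2]),np.sin(s[2])],[-np.sin(s[2]),np.cos(s[2])]])
print("in stop",R@(k[:2]-s[:2])*1e3,k[2]-s[2])
for t,q,z in(("paste",[(142+173.5)/2,222],0),("spare",[368,226],0.005),("adaptor",[165,272],0.0)):
    w=onplane("scene",q,z);print(t,w,R@(w-s[:2])*1e3)
print(s[2],np.cos(s[2]),np.sin(s[2]))
E
```

```text
stop [ 0.66632137 -0.04332122 -1.44923368] [-2.5  0.3  0.1  0.2 -0.7 -0.6 -1.6 -0.7 -0.9 -0.5 -0.1 -1.2  2.  -0.4
  3.9 -3.4 -0.4 -1.2 -0.3 -0.2 -0.2 -2.1 -0.8 -1.2]
block [ 0.57218187  0.01661877 -1.25139774] [-3.  -0.9 -3.3  0.1 -0.3 -1.3  1.  -0.3  2.  -2.4 -0.6 -1.3 -1.7 -1.1]
in stop [-70.91333304 -86.17625128] 0.19783593126725796
paste [ 0.46132285 -0.13485076] [  65.99525651 -214.58489632]
spare [0.69658708 0.20103689] [-238.88470962   59.67406976]
adaptor [ 0.60517063 -0.17480163] [123.09477839 -76.64324092]
-1.449233675960417 0.12126347373957073 -0.9926203553910289
```

```bash
cat >> h.py <<'E'
from scipy.spatial.transform import Rotation as Ro
from cell import monitor
s=np.array([.6663,-.0433,-1.4492])
def go(xs,ys,z,jaw_yaw_rel,sgn=None):
    st=monitor.state(); Rc=Ro.from_euler("xyz",st["orientation"]).as_matrix()
    xy=W(s,[(xs,ys,0)])[0,:2]
    print("t",round(st["time"],2),"tcp",st["tool_pos"].round(4),"jaw",Rc[:,2].round(3),"F",st["contact_force"].round(1),"w",round(st["grip_width"],3),"q",st["joint_positions"].round(2))
    for sg in(0,np.pi):
        y=s[2]+jaw_yaw_rel+sg; z_=np.array([np.cos(y),np.sin(y),0]); x_=np.array([0,0,-1.]); R=np.c_[x_,np.cross(z_,x_),z_]
        rv=Ro.from_matrix(R@Rc.T).as_rotvec()
        print("mm",((np.r_[xy,z]-st["tool_pos"])*1e3).round(1),"rv",rv.round(3))
def where():
    st=monitor.state(); c,n=np.cos(s[2]),np.sin(s[2]); d=st["tool_pos"][:2]-s[:2]
    print("stop xy",(np.array([c*d[0]+n*d[1],-n*d[0]+c*d[1]])*1e3).round(1),"z",st["tool_pos"][2].round(4))
E
python3 -c "
from h import *
go(-71,-175,.15,0)"
```

```text
t 0.7 tcp [0.1952 0.5142 0.2453] jaw [0.355 0.935 0.   ] F [-0.2 -0.  -0.8] w 0.085 q [ 1.07  0.33 -0.19  1.05  0.    1.44]
mm [ 288.8 -508.3  -95.3] rv [-0.     0.    -2.657]
mm [ 288.8 -508.3  -95.3] rv [-0.    -0.     0.484]
```

Request:
apply_moves --rows '[[[24, -42, -5, 0, 0, 0.04, 0.4], [48, -84, -10, 0, 0, 0.09, 0.4], [69, -121, -15, 0, 0, 0.13, 0.4], [90, -158, -20, 0, 0, 0.18, 0.4], [110, -194, -25, 0, 0, 0.22, 0.4], [130, -230, -30, 0, 0, 0.25, 0.4], [150, -265, -35, 0, 0, 0.28, 0.4], [170, -300, -40, 0, 0, 0.31, 0.4]]]'

```text
time: 1.37
tool_pos: [0.359, 0.2244, 0.2071]
orientation: [-1.083, 1.57, 0.437]
contact_force: [1.6, 0.6, -0.4]
grip_width: 0.0515
```

```bash
python3 -c "
from h import *
go(-71,-175,.15,0)"
```

```text
t 1.37 tcp [0.359  0.2244 0.2071] jaw [0.051 0.999 0.   ] F [ 1.6  0.6 -0.4] w 0.052 q [ 0.38  0.13 -0.56  0.88  0.    0.43]
mm [ 125.  -218.5  -57.1] rv [ 1.000e-03  1.000e-03 -2.969e+00]
mm [ 125.  -218.5  -57.1] rv [-0.001  0.001  0.172]
```

Request:
apply_moves --rows '[[[20, -35, -5, 0, 0, 0.03, 0.4], [40, -70, -12, 0, 0, 0.06, 0.4], [60, -105, -20, 0, 0, 0.09, 0.4], [80, -140, -28, 0, 0, 0.12, 0.4], [100, -175, -38, 0, 0, 0.15, 0.4], [118, -206, -48, 0, 0, 0.172, 0.4], [125, -218, -57, 0, 0, 0.172, 0.4], [125, -218, -57, 0, 0, 0.172, 0.4]]]'

```text
time: 2.03
tool_pos: [0.4849, 0.0038, 0.1487]
orientation: [-0.016, 1.571, 1.671]
contact_force: [0.3, 0.1, 0.8]
grip_width: 0.0512
```

Run:
```python
from h import *
from cell import *
go(-71,-175,.024,0)
im=get_image("side"); cv2.imwrite("pics/s1.png",im[:,:,::-1])
```

```text
t 2.03 tcp [0.4849 0.0038 0.1487] jaw [-0.116  0.993  0.   ] F [0.3 0.1 0.8] w 0.051 q [-0.14  0.3  -0.5   0.77  0.   -0.26]
mm [  -0.9    2.2 -124.7] rv [-0.     0.    -3.136]
mm [  -0.9    2.2 -124.7] rv [-0.    -0.     0.005]
```

View pics/s1.png

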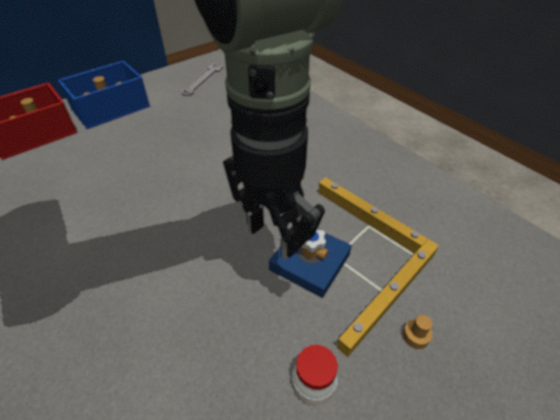

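Request:
apply_moves --rows '[[[0, 1, -35, 0, 0, 0, 0.4], [0, 2, -70, 0, 0, 0, 0.4], [0, 2, -95, 0, 0, 0, 0.4], [0, 2, -110, 0, 0, 0, 0.4], [0, 2, -120, 0, 0, 0, 0.4], [0, 2, -124, 0, 0, 0, 0.4], [0, 2, -124, 0, 0, 0, 0.4]]]'

```text
time: 2.67
tool_pos: [0.4832, 0.0085, 0.0251]
orientation: [0.743, 1.568, 2.434]
contact_force: [0.2, 1.0, 0.2]
grip_width: 0.0513
```

Run:
```python
from h import *
from cell import *
go(-71,-175,.024,0)
im=get_image("side"); cv2.imwrite("pics/s2.png",cv2.resize(im[180:320,200:400,::-1],None,fx=3,fy=3))
```

```text
t 2.67 tcp [0.4832 0.0085 0.0251] jaw [-0.119  0.993  0.002] F [0.2 1.  0.2] w 0.051 q [-0.14  0.48 -0.63  0.46  0.   -0.26]
mm [ 0.8 -2.6 -1.1] rv [-3.00e-03  3.00e-03 -3.14e+00]
mm [ 0.8 -2.6 -1.1] rv [-0.002 -0.002  0.002]
```

View pics/s2.png

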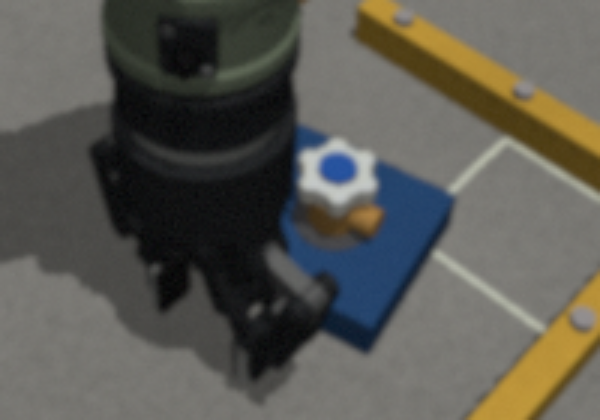

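Request:
apply_moves --rows '[[[8, 0, 0, 0, 0, 0, 0.4], [15, 0, 0, 0, 0, 0, 0.4], [21, 0, 0, 0, 0, 0, 0.4], [27, 0.5, 0, 0, 0, 0, 0.4], [33, 1, 0, 0, 0, 0, 0.4], [39, 2, 0, 0, 0, 0, 0.4], [45, 3, 0, 0, 0, 0, 0.4], [50, 4, 0, 0, 0, 0, 0.4]]]'

```text
time: 3.38
tool_pos: [0.5324, 0.0129, 0.0256]
orientation: [0.908, 1.565, 2.598]
contact_force: [-5.7, 1.2, 3.3]
grip_width: 0.0512
```

Run:
```python
from h import *
from cell import *
go(-71,-75,.024,0);where()
im=get_image("scene"); cv2.imwrite("pics/s3.png",cv2.resize(im[150:310,130:400,::-1],None,fx=2.9,fy=2.9))
```

```text
t 3.38 tcp [0.5324 0.0129 0.0256] jaw [-0.12   0.993  0.003] F [-5.7  1.2  3.3] w 0.051 q [-0.12  0.55 -0.49  0.53  0.   -0.24]
mm [50.8  5.2 -1.6] rv [-0.007  0.004 -3.14 ]
mm [50.8  5.2 -1.6] rv [-0.003 -0.005  0.002]
stop xy [ -72.  -126.1] z 0.0256
```

View pics/s3.png

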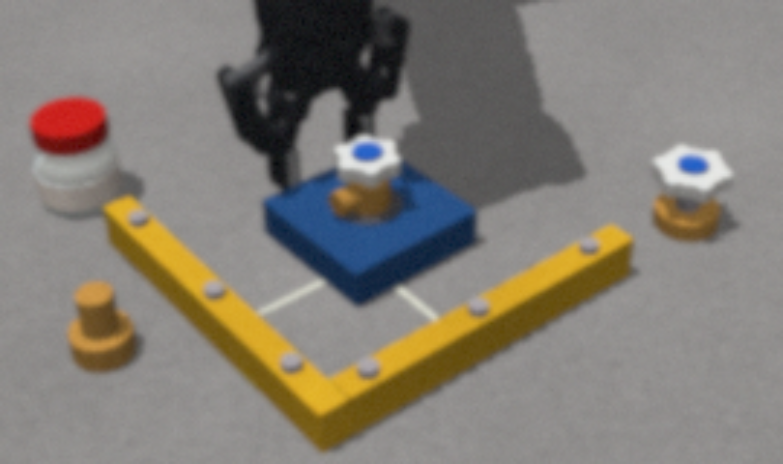

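Request:
apply_moves --rows '[[[6, 1, 0, 0, 0, 0, 0.4], [12, 1.5, 0, 0, 0, 0, 0.4], [18, 2, 0, 0, 0, 0, 0.4], [24, 3, 0, 0, 0, 0, 0.4], [30, 4, 0, 0, 0, 0, 0.4], [36, 4.5, 0, 0, 0, 0, 0.4], [42, 5, 0, 0, 0, 0, 0.4], [46, 5.5, 0, 0, 0, 0, 0.4]]]'

```text
time: 4.1
tool_pos: [0.581, 0.0184, 0.0256]
orientation: [0.497, 1.567, 2.188]
contact_force: [-2.5, -0.2, -1.5]
grip_width: 0.0513
```

Request:
apply_moves --rows '[[[2, 0.2, 0, 0, 0, 0, 0.4], [4, 0.5, 0, 0, 0, 0, 0.4], [6, 0.8, 0, 0, 0, 0, 0.4], [8, 1, 0, 0, 0, 0, 0.4]]]'

```text
time: 4.43
tool_pos: [0.5886, 0.0194, 0.0256]
orientation: [0.748, 1.567, 2.438]
contact_force: [-4.6, -1.7, 0.3]
grip_width: 0.0515
```

Run:
```python
from h import *
from cell import *
go(-71,-61,.024,0);where()
im=get_image("scene"); cv2.imwrite("pics/s4.png",cv2.resize(im[150:310,130:400,::-1],None,fx=2.9,fy=2.9))
```

```text
t 4.43 tcp [0.5886 0.0194 0.0256] jaw [-0.119  0.993  0.003] F [-4.6 -1.7  0.3] w 0.051 q [-0.09  0.62 -0.34  0.61  0.   -0.21]
mm [ 8.6  0.4 -1.6] rv [-0.005  0.004 -3.14 ]
mm [ 8.6  0.4 -1.6] rv [-0.002 -0.003  0.002]
stop xy [-71.6 -69.6] z 0.0256
```

View pics/s4.png

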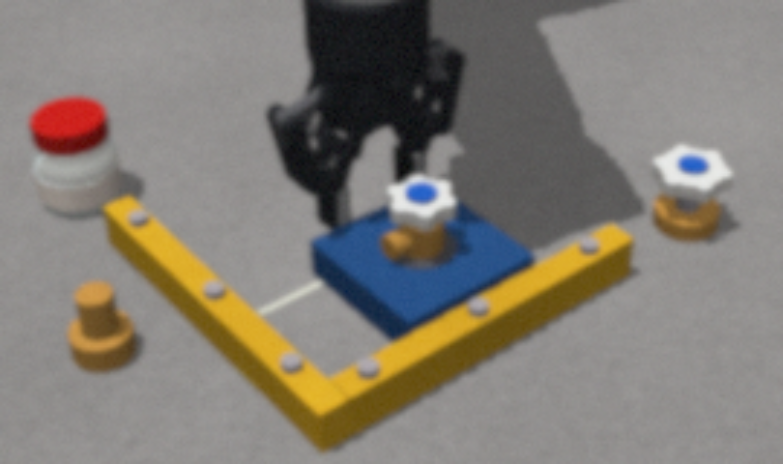

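Request:
apply_moves --rows '[[[1.5, 0.2, 0, 0, 0, 0, 0.4], [3, 0.4, 0, 0, 0, 0, 0.4], [4.5, 0.5, 0, 0, 0, 0, 0.4]]]'

```text
time: 4.73
tool_pos: [0.5937, 0.02, 0.0256]
orientation: [0.511, 1.567, 2.202]
contact_force: [-3.9, -0.7, 0.2]
grip_width: 0.0512
```

Request:
apply_moves --rows '[[[1, 0.1, 0, 0, 0, 0, 0.4], [2, 0.2, 0, 0, 0, 0, 0.4], [3, 0.4, 0, 0, 0, 0, 0.4]]]'

```text
time: 4.98
tool_pos: [0.5966, 0.0203, 0.0256]
orientation: [0.608, 1.567, 2.299]
contact_force: [-4.4, -0.4, 0.4]
grip_width: 0.0516
```

Request:
apply_moves --rows '[[[1, 0.1, 0, 0, 0, 0, 0.4], [2, 0.2, 0, 0, 0, 0, 0.4]]]'

```text
time: 5.15
tool_pos: [0.5973, 0.0204, 0.0256]
orientation: [1.066, 1.565, 2.757]
contact_force: [-10.1, -1.9, 6.9]
grip_width: 0.051
```

Request:
apply_moves --rows '[[[1, 0.1, 0, 0, 0, 0, 0.4], [2, 0.2, 0, 0, 0, 0, 0.4]]]'

```text
time: 5.32
tool_pos: [0.5973, 0.0204, 0.0256]
orientation: [1.3, 1.562, 2.991]
contact_force: [-12.7, -1.9, 8.8]
grip_width: 0.0512
```

Request:
apply_moves --rows '[[[-8, -1, 0, 0, 0, 0, 0.4], [-22, -3, 0, 0, 0, 0, 0.4], [-36, -4, 0, 0, 0, 0, 0.4], [-42, -5, 15, 0, 0, 0, 0.4], [-45, -5, 45, 0, 0, 0, 0.4], [-45, -5, 80, 0, 0, 0, 0.4], [-45, -5, 100, 0, 0, 0, 0.4], [-45, -5, 105, 0, 0, 0, 0.4]]]'

```text
time: 5.98
tool_pos: [0.5568, 0.0151, 0.1356]
orientation: [-1.324, 1.569, 0.366]
contact_force: [1.3, 0.4, 0.7]
grip_width: 0.0516
```

Run:
```python
from h import *
from cell import *
for n in("scene","side"):
    im=get_image(n); cv2.imwrite(f"pics/r_{n}.png",im[:,:,::-1])
    d=spotter.regions_of(n,"carrier"); print(n,[(x["p"],x["rect"]) for x in d][:2])
    # model rect for candidate block at (xs,0), yaw = stop
    K=[(a,b,z) for a in(50,-50) for b in(50,-50) for z in(0,28)]
    for xs in(-60,-70,-80):
        q=proj(n,W(s,np.array(K)+[xs,0,0])); print(xs,q.min(0).round(1),q.max(0).round(1))
go(-160,0,.13,np.pi/2);where()
```

```text
scene [(0.78, [241.7, 213.8, 315.2, 267.2])]
-60 [237.  215.3] [316.1 277.7]
-70 [241.5 213.3] [320.3 275.1]
-80 [246.  211.4] [324.3 272.5]
side [(0.7, [311.2, 202.0, 386.1, 269.8])]
-60 [306.9 198.3] [390.4 271.6]
-70 [302.7 195.6] [385.4 268.1]
-80 [298.5 193. ] [380.5 264.6]
t 6.18 tcp [0.5523 0.0155 0.13  ] jaw [-0.119  0.993  0.003] F [-0.3  1.1 -0.4] w 0.051 q [-0.11  0.44 -0.34  0.8   0.   -0.23]
mm [ 94.6 100.1   0. ] rv [-0.008 -0.006 -1.569]
mm [ 94.6 100.1   0. ] rv [ 0.006 -0.008  1.573]
stop xy [ -72.2 -106. ] z 0.13
```

Request:
apply_moves --rows '[[[0, 15, 0, 0, 0, -0.12, 0.4], [0, 30, 0, 0, 0, -0.24, 0.4], [0, 50, 0, 0, 0, -0.36, 0.4], [10, 70, 0, 0, 0, -0.48, 0.4], [25, 85, 0, 0, 0, -0.6, 0.4], [40, 100, 0, 0, 0, -0.72, 0.4], [55, 100, 0, 0, 0, -0.84, 0.4], [70, 100, 0, 0, 0, -0.96, 0.4]]]'

```text
time: 6.85
tool_pos: [0.6219, 0.1166, 0.1276]
orientation: [1.528, 1.56, 2.255]
contact_force: [-0.6, 0.3, 0.4]
grip_width: 0.0513
```

```bash
python3 -c "
from h import *
go(-160,0,.13,np.pi/2)"
```

```text
t 6.85 tcp [0.6219 0.1166 0.1276] jaw [0.748 0.664 0.   ] F [-0.6  0.3  0.4] w 0.051 q [ 0.06  0.57 -0.12  0.89  0.01  0.91]
mm [25.  -1.1  2.4] rv [-0.01  -0.004 -0.605]
mm [25.  -1.1  2.4] rv [ 0.005 -0.013  2.537]
```

Request:
apply_moves --rows '[[[8, 0, 0, 0, 0, -0.12, 0.4], [17, 0, 0, 0, 0, -0.24, 0.4], [17, -2, 0, -0.003, 0, -0.36, 0.4], [17, -2, -10, -0.006, 0, -0.48, 0.4], [17, -2, -30, -0.01, -0.004, -0.605, 0.4], [17, -2, -60, -0.01, -0.004, -0.605, 0.4], [17, -2, -85, -0.01, -0.004, -0.605, 0.4], [17, -2, -90, -0.01, -0.004, -0.605, 0.4]]]'

```text
time: 7.52
tool_pos: [0.6343, 0.1144, 0.031]
orientation: [3.098, 1.561, -3.063]
contact_force: [-0.3, 0.1, -0.7]
grip_width: 0.0509
```

Run:
```python
from h import *
from cell import *
go(-160,-8,.025,np.pi/2);where()
im=get_image("scene"); cv2.imwrite("pics/s5.png",cv2.resize(im[150:310,130:400,::-1],None,fx=2.9,fy=2.9))
```

```text
t 7.52 tcp [0.6343 0.1144 0.031 ] jaw [ 0.993  0.121 -0.01 ] F [-0.3  0.1 -0.7] w 0.051 q [ 0.06  0.7  -0.16  0.72 -0.    1.51]
mm [ 4.6  0.2 -6. ] rv [ 0.001 -0.01   0.   ]
mm [ 4.6  0.2 -6. ] rv [-1.600e-02 -1.000e-03 -3.141e+00]
stop xy [-160.4  -12.6] z 0.031
```

View pics/s5.png

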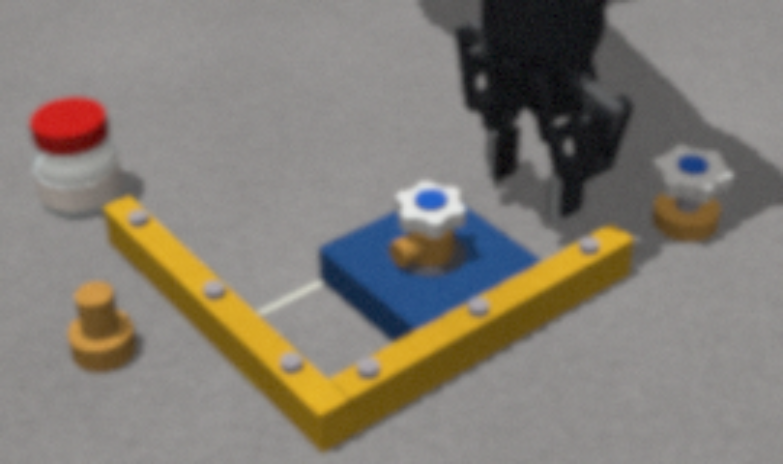

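Request:
apply_moves --rows '[[[2, -2, -5, 0, -0.01, 0, 0.4], [4, -8, -6, 0, -0.01, 0, 0.4], [4.5, -15, -6, 0, -0.01, 0, 0.4], [5, -22, -6, 0, -0.01, 0, 0.4], [6, -28, -6, 0, -0.01, 0, 0.4], [6.5, -34, -6, 0, -0.01, 0, 0.4], [7, -40, -6, 0, -0.01, 0, 0.4], [8, -46, -6, 0, -0.01, 0, 0.4]]]'

```text
time: 8.23
tool_pos: [0.6434, 0.0697, 0.0273]
orientation: [0.9, 1.566, 1.022]
contact_force: [-1.5, 6.0, 2.9]
grip_width: 0.0511
```

```bash
python3 -c "
from h import *
go(-75,-8,.025,np.pi/2);where()"
```

```text
t 8.23 tcp [0.6434 0.0697 0.0273] jaw [0.993 0.122 0.003] F [-1.5  6.   2.9] w 0.051 q [-0.01  0.7  -0.17  0.7   0.    1.44]
mm [  5.8 -39.5  -2.3] rv [-0.004  0.002 -0.001]
mm [  5.8 -39.5  -2.3] rv [-0.004 -0.006  3.141]
stop xy [-114.9   -9. ] z 0.0273
```

Request:
apply_moves --rows '[[[0.7, -6, 0, 0, 0, 0, 0.4], [1.5, -12, 0, 0, 0, 0, 0.4], [2.2, -18, 0, 0, 0, 0, 0.4], [3, -24, 0, 0, 0, 0, 0.4], [3.6, -30, 0, 0, 0, 0, 0.4], [4.3, -36, 0, 0, 0, 0, 0.4], [5, -41, 0, 0, 0, 0, 0.4], [5.5, -45, 0, 0, 0, 0, 0.4]]]'

```text
time: 8.9
tool_pos: [0.649, 0.0252, 0.0277]
orientation: [1.046, 1.564, 1.169]
contact_force: [-0.7, 5.8, 1.8]
grip_width: 0.0509
```

Request:
apply_moves --rows '[[[0.2, -1.5, 0, 0, 0, 0, 0.4], [0.4, -3, 0, 0, 0, 0, 0.4], [0.6, -4.5, 0, 0, 0, 0, 0.4]]]'

```text
time: 9.15
tool_pos: [0.6495, 0.021, 0.0277]
orientation: [1.135, 1.563, 1.258]
contact_force: [-0.5, 5.2, 0.3]
grip_width: 0.0512
```

Request:
apply_moves --rows '[[[0.1, -1, 0, 0, 0, 0, 0.4], [0.2, -2, 0, 0, 0, 0, 0.4]]]'

```text
time: 9.32
tool_pos: [0.6496, 0.0192, 0.0277]
orientation: [1.159, 1.562, 1.283]
contact_force: [0.1, 5.0, 1.4]
grip_width: 0.0513
```

```bash
python3 -c "
from h import *
go(-61,-8,.025,np.pi/2);where()"
```

```text
t 9.32 tcp [0.6496 0.0192 0.0277] jaw [0.992 0.123 0.003] F [0.1 5.  1.4] w 0.051 q [-0.09  0.71 -0.16  0.7   0.01  1.36]
mm [ 1.3 -2.9 -2.7] rv [-0.008  0.002 -0.002]
mm [ 1.3 -2.9 -2.7] rv [-0.004 -0.013  3.14 ]
stop xy [-64.1  -9. ] z 0.0277
```

Request:
apply_moves --rows '[[[0.1, -1, 0, 0, 0, 0, 0.4], [0.2, -2, 0, 0, 0, 0, 0.4]]]'

```text
time: 9.48
tool_pos: [0.6498, 0.0173, 0.0277]
orientation: [1.173, 1.562, 1.297]
contact_force: [-1.4, 5.0, 1.0]
grip_width: 0.0513
```

Request:
apply_moves --rows '[[[0.1, -1, 0, 0, 0, 0, 0.4], [0.2, -2, 0, 0, 0, 0, 0.4]]]'

```text
time: 9.65
tool_pos: [0.65, 0.0157, 0.0277]
orientation: [1.199, 1.561, 1.323]
contact_force: [-1.2, 7.3, 1.4]
grip_width: 0.0516
```

Request:
apply_moves --rows '[[[0.1, -1, 0, 0, 0, 0, 0.4], [0.2, -2, 0, 0, 0, 0, 0.4]]]'

```text
time: 9.82
tool_pos: [0.65, 0.0156, 0.0278]
orientation: [1.292, 1.557, 1.417]
contact_force: [-1.1, 11.6, 2.8]
grip_width: 0.0514
```

Request:
apply_moves --rows '[[[0.2, -2, 0, 0, 0, 0, 0.4], [0.4, -4, 0, 0, 0, 0, 0.4], [0.4, -4, 0, 0, 0, 0, 0.4]]]'

```text
time: 10.07
tool_pos: [0.6499, 0.0155, 0.0279]
orientation: [1.37, 1.548, 1.496]
contact_force: [-0.8, 16.0, 2.1]
grip_width: 0.0512
```

Request:
apply_moves --rows '[[[-1, 8, 0, 0, 0, 0, 0.4], [-3, 22, 0, 0, 0, 0, 0.4], [-4, 36, 0, 0, 0, 0, 0.4], [-5, 44, 15, 0, 0, 0, 0.4], [-5, 50, 45, 0, 0, 0, 0.4], [-5, 50, 80, 0, 0, 0, 0.4], [-5, 50, 100, 0, 0, 0, 0.4], [-5, 50, 105, 0, 0, 0, 0.4]]]'

```text
time: 10.73
tool_pos: [0.6477, 0.0661, 0.1376]
orientation: [1.029, 1.548, 1.157]
contact_force: [1.0, 0.3, -0.1]
grip_width: 0.0516
```

Run:
```python
from h import *
from cell import *
go(-8,-90,.13,0);where()
im=get_image("scene"); cv2.imwrite("pics/s6.png",cv2.resize(im[190:310,150:370,::-1],None,fx=3.6,fy=3.6,interpolation=cv2.INTER_CUBIC))
```

```text
t 10.73 tcp [0.6477 0.0661 0.1376] jaw [0.992 0.127 0.012] F [ 1.   0.3 -0.1] w 0.052 q [-0.02  0.58 -0.07  0.91  0.02  1.42]
mm [ -71.7 -112.4   -7.6] rv [-0.009  0.024 -1.577]
mm [ -71.7 -112.4   -7.6] rv [-0.024 -0.009  1.565]
stop xy [-110.8   -5.2] z 0.1376
```

View pics/s6.png

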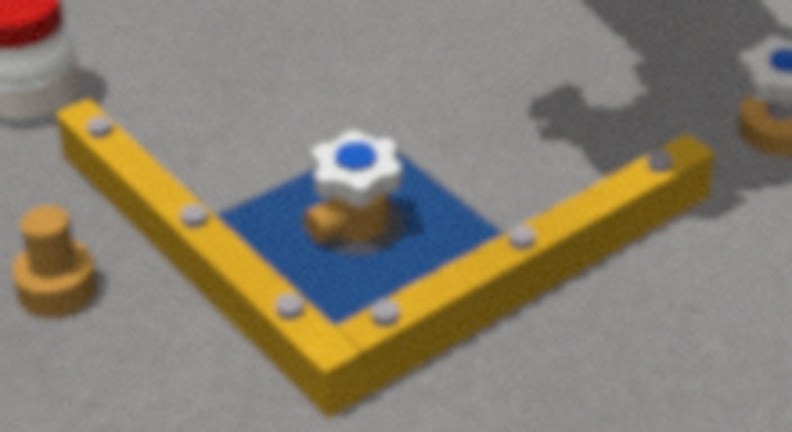

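Request:
apply_moves --rows '[[[-20, 0, 0, 0, 0, 0.12, 0.4], [-45, 0, 0, 0, 0, 0.24, 0.4], [-70, 0, 0, 0, 0, 0.36, 0.4], [-72, -20, 0, 0, 0, 0.48, 0.4], [-72, -40, 0, 0, 0, 0.6, 0.4], [-72, -60, 0, 0, 0, 0.72, 0.4], [-72, -80, 0, 0, 0, 0.84, 0.4], [-72, -100, 0, 0, 0, 0.96, 0.4]]]'

```text
time: 11.45
tool_pos: [0.574, -0.0347, 0.1349]
orientation: [1.186, 1.547, 2.279]
contact_force: [-0.4, 1.4, 0.1]
grip_width: 0.0513
```

```bash
python3 -c "
from h import *
go(-8,-90,.13,0);where()"
```

```text
t 11.45 tcp [ 0.574  -0.0347  0.1349] jaw [0.46  0.888 0.009] F [-0.4  1.4  0.1] w 0.051 q [-0.2   0.48 -0.26  0.85  0.01  0.28]
mm [  2.  -11.6  -4.9] rv [-0.027  0.017 -2.542]
mm [  2.  -11.6  -4.9] rv [-0.013 -0.02   0.599]
stop xy [-19.8 -90.6] z 0.1349
```

Request:
apply_moves --rows '[[[0, -6, 0, 0, 0, 0.12, 0.4], [0, -12, 0, 0, 0, 0.24, 0.4], [0, -12, 0, 0, 0, 0.36, 0.4], [0, -12, -15, -0.01, -0.01, 0.48, 0.4], [0, -12, -40, -0.013, -0.02, 0.6, 0.4], [0, -12, -75, -0.013, -0.02, 0.6, 0.4], [0, -12, -100, -0.013, -0.02, 0.6, 0.4], [0, -12, -107, -0.013, -0.02, 0.6, 0.4]]]'

```text
time: 12.12
tool_pos: [0.5696, -0.0458, 0.0227]
orientation: [1.368, 1.562, 3.061]
contact_force: [-1.2, -0.3, 0.0]
grip_width: 0.0513
```

```bash
python3 -c "
from h import *
go(-8,-64,.026,0);where()"
```

```text
t 12.12 tcp [ 0.5696 -0.0458  0.0227] jaw [-0.122  0.993  0.002] F [-1.2 -0.3  0. ] w 0.051 q [-0.21  0.61 -0.38  0.59 -0.   -0.33]
mm [32.2  2.7  3.3] rv [ 1.400e-02 -1.000e-03  3.141e+00]
mm [32.2  2.7  3.3] rv [-0.001 -0.009 -0.001]
stop xy [ -9.3 -96.3] z 0.0227
```

Request:
apply_moves --rows '[[[6, 1, 3, 0, -0.008, 0, 0.4], [12, 1.5, 3, 0, -0.008, 0, 0.4], [18, 2, 3, 0, -0.008, 0, 0.4], [24, 3, 3, 0, -0.008, 0, 0.4], [29, 3.5, 3, 0, -0.008, 0, 0.4], [31, 4, 3, 0, -0.008, 0, 0.4], [32.5, 4, 3, 0, -0.008, 0, 0.4]]]'

```text
time: 12.7
tool_pos: [0.6032, -0.0418, 0.0264]
orientation: [-0.927, 1.57, 0.767]
contact_force: [-0.9, 0.0, 0.1]
grip_width: 0.0516
```

Request:
apply_moves --rows '[[[1, 0.1, 0, 0, 0, 0, 0.4], [2, 0.2, 0, 0, 0, 0, 0.4]]]'

```text
time: 12.87
tool_pos: [0.6049, -0.0416, 0.0266]
orientation: [0.563, 1.57, 2.256]
contact_force: [-2.5, -0.3, 1.7]
grip_width: 0.0514
```

Request:
apply_moves --rows '[[[1, 0.1, 0, 0, 0, 0, 0.4], [2, 0.2, 0, 0, 0, 0, 0.4]]]'

```text
time: 13.03
tool_pos: [0.6049, -0.0415, 0.0264]
orientation: [1.484, 1.567, -3.106]
contact_force: [-7.1, -1.0, 4.9]
grip_width: 0.0511
```

Request:
apply_moves --rows '[[[1, 0.1, 0, 0, 0, 0, 0.4], [2, 0.2, 0, 0, 0, 0, 0.4]]]'

```text
time: 13.2
tool_pos: [0.605, -0.0414, 0.0262]
orientation: [1.511, 1.563, -3.079]
contact_force: [-9.0, -0.5, 6.7]
grip_width: 0.0511
```

```bash
python3 -c "
from h import *
where()"
```

```text
stop xy [ -9.4 -60.6] z 0.0262
```

Request:
apply_moves --rows '[[[2, 0.2, 0, 0, 0, 0, 0.4], [4, 0.4, 0, 0, 0, 0, 0.4], [4, 0.4, 0, 0, 0, 0, 0.4]]]'

```text
time: 13.45
tool_pos: [0.6051, -0.0412, 0.0257]
orientation: [1.546, 1.555, -3.044]
contact_force: [-10.6, -3.1, 8.6]
grip_width: 0.0517
```

Request:
apply_moves --rows '[[[-8, -1, 0, 0, 0, 0, 0.4], [-22, -3, 0, 0, 0, 0, 0.4], [-36, -4, 0, 0, 0, 0, 0.4], [-44, -5, 15, 0, 0, 0, 0.4], [-50, -6, 45, 0, 0, 0, 0.4], [-60, -6, 80, 0, 0, 0, 0.4], [-70, -6, 100, 0, 0, 0, 0.4], [-70, -6, 100, 0, 0, 0, 0.4]]]'

```text
time: 14.12
tool_pos: [0.537, -0.0476, 0.1302]
orientation: [1.774, 1.562, -2.816]
contact_force: [0.7, 0.5, 0.1]
grip_width: 0.0514
```

Run:
```python
from h import *
from cell import *
im=get_image("scene"); cv2.imwrite("pics/s7.png",cv2.resize(im[190:310,150:370,::-1],None,fx=3.6,fy=3.6,interpolation=cv2.INTER_CUBIC))
for t in("carrier","paste","adaptor","spare"): print(t,[d["rect"] for d in spotter.regions_of("scene",t)][:1])
```

```text
carrier [[215.1, 225.0, 287.7, 280.6]]
paste [[142.3, 181.2, 173.9, 225.2]]
adaptor [[154.4, 246.5, 176.9, 278.1]]
spare [[355.6, 196.4, 381.4, 233.3]]
```

View pics/s7.png

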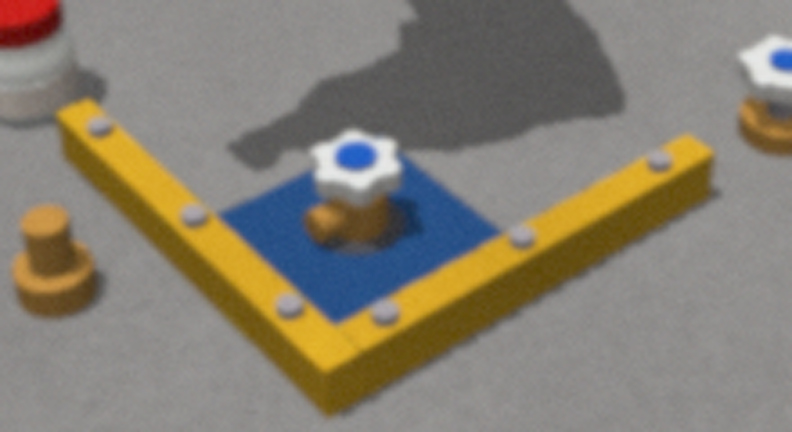

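The picture shows the block seated in the corner: its blue top meets both rails, with the inner corner at about (338, 320). The bystanders are unmoved.

```bash
python3 -c "
from cell import job
print(job.job_done())"
```

```text
the job is handed in; nothing more can be done
None
```

The blue block is in the corner of the yellow stop, and I handed the job in at about 14 s of the 51 s allowed. I don't have a verdict, because the hand-in reports none.

I pushed the block with two fingers on its sides. The first push took it to the y rail and turned it square, the second took it along to the x rail, and a last push against the y rail checked the seating.

- **Seating:** Each push ended in a firm stop, with force rising to about 11–16 N against 4–6 N while sliding. The stops on the y rail came at -60.9 and -60.6 mm, where I expected about -61 mm. That left no measurable gap there after the x push. The x rail was checked only by its firm stop and the picture.
- **Last picture:** The block's top meets both rails with no visible gap. The rails stand slightly higher than the block, so a gap of a millimetre or so could be hidden.
- **Bystanders:** The jar, adaptor and spare valve top show in the same place. Their detector outlines shifted by at most about 4 pixels, which I took as noise.
- **Valve:** I saw no sign of contact with the valve in the forces or pictures.

No check failed. The first position fit had errors of up to about 4 pixels, so I relied on the contact forces for the final seating.

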